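# Unload a heater plate with a lifter and load the autosampler nest

## Task

Take the sample plate out of the dry-block heater by sliding the orange-handled steel lifter under it, set it on the two-rail cooling rack and draw the lifter out. Lay the lifter flat on the bench, then pick the plate up off the rack with the gripper and set it down flat in the grey autosampler nest, inside its four blue corner guides, either way round. Do not drop the plate or let it touch the bench, and leave the bottle, the carton and the beaker where they stand.

Things in the scene. Friction and masses are not known exactly. Their poses are not given: they have to be found in the camera images.
- plate: Aluminium sample plate 110 (x) x 64 (y) x 10 mm, about 0.19 kg, flush blue and red wells on top. Origin: centre of its underside, z up. Both short ends are undercut: the underside rises 3.5 mm over the last 8 mm, so a lifter tip can wedge in. Starts flat in the heater recess, its top flush with the blue walls, so fingers cannot reach its sides.
- heater: Fixed white dry-block heater, 110 mm wide, origin on the bench; +x to its back, where a 55 mm high hood stands from x = 77.5 to 117.5 mm. From its front edge (x = -77.5) a steel floor 30 mm high runs back into a 68 mm wide recess, open to the front, with 10 mm high blue walls: sides from x = -40, back wall's inner face at x = 69.5 mm, which stops a plate pushed back.
- heater_floor (a point): Point on the recess floor (30 mm high) at the middle of where the plate lies (within about 1 mm); axes as the heater. The plate's front end is 55 mm in front (-x) of it; the bare floor goes on 35 mm farther to the front edge.
- lifter: Spatula 200 mm long, 0.15 kg, lying on the bench; x from handle to tip, z up. Origin: blade underside, mid-length. Steel blade x -5 to 100 mm, 36 wide, 2 thick, flat, underside z = 0. A neck rises to the orange handle: x -100 to -25 mm, 14 wide, z 20 to 42, flat upright sides. A heel under the handle's rear end reaches z = 0.
- lifter_tip (a point): Middle of the blade's front edge, on its underside (lifter x = 100, z = 0 mm); axes as the lifter.
- lifter_grip (a point): Grip point in the middle of the handle's height (lifter x = -50, z = 31 mm); the handle is 14 mm wide across lifter y; axes as the lifter.
- rack: Fixed cooling rack: two aluminium rails along x, 100 mm long, 5 thick, tops 50 mm above the bench, 48 mm clear gap between them (fins outside reach y = +-36.5 mm, to 42 mm height), on a black base 74 wide, 6 high. Open at both ends: the blade goes down between the rails and is drawn out to the front (-x). Origin: on the bench under its centre.
- rack_top (a point): Centre of the rack at the height of the rail tops (50 mm); the plate rests here with its long side along the rails (x).
- nest: Fixed grey autosampler nest: pedestal 130 (x) x 80 (y) x 30 mm high, waisted to 50 mm width for x within +-39 mm, so fingers holding the plate's long sides have room. Four blue L-shaped corner guides rise 7 mm above its floor round a 115 x 69 mm place for the plate. Origin: on the bench under its centre.
- nest_floor (a point): Centre of the nest's floor, 30 mm above the bench; the plate lies here with its long side along x.
- solvent: Bystander: amber bottle, 68 mm across, 150 mm high, origin under its centre.
- carton: Bystander: yellow carton with a blue band, 110 x 80 x 55 mm, origin under its centre.
- beaker: Bystander: white cup, 66 mm across, 75 mm high, origin under its centre.

How it is judged:
By the outcome, as a careful person would: the job done as asked, in the order asked, and still so for the second after the job is handed in, with the robot touching nothing.
It also fails if it takes over 72 s, if anything falls off the work surface, if the arm or the gripper's body presses on something with over 40 N, if the wrist force passes 120 N, or if a joint passes its speed limit or range.

## Robot

A 7-joint arm with a two-finger parallel gripper is mounted at the origin on the work surface. World frame = base frame: x ahead of the robot, y to its left, z up, the work surface at z = 0. Lengths are in mm, angles in rad, forces in N, time in s.
With the tool pointing down it reaches from about 425 to 875 mm from the base axis. Payload 4.7 kg.
Tool frame: the origin (TCP) lies on the centre line of the jaws, within the pads' length; the fingertips stand 8 mm ahead of it and the grasp point (between the pads) lies 11 mm behind it (env.tip_extent is the distance from the TCP to the fingertips, in mm); z points along the fingers, y is the line along which they close (so a half turn about z gives the same grasp; the last joint's range is limited). The gripper opens to 87 mm and grips with 3 to 60 N. Pads are 19 mm wide; open, the fingers measure 117 mm over their backs; the gripper's body (75 mm by 190 mm) begins 51 mm behind the grasp point.
Start: joints at [1.145, 0.321, -0.07, 1.45, 0.023, 1.371, -0.057], TCP at [276.727, -588.173, 230.587] pointing down, gripper open.
Joint ranges: [-2.86, 2.86], [-0.3, 2.09], [-1.38, 1.24], [0.06, 2.45], [-1.56, 4.7], [0.09, 2.05], [-2.69, 2.69]. Speed limits (rad/s): [2.57, 2.57, 3.14, 3.14, 3.14, 3.14, 3.14].

## Interface

Orientations are given as a unit quaternion [x, y, z, w].
In Python, from rig import env gives the robot as it stands. The module is installed in compiled form; this text tells all that it offers.
- The arm moves only by the shell command python3 -m jog 'ROWS' [OPENING]. ROWS is JSON, a list that holds one entry, the list of rows, each a list of 6 numbers: the shift along the tool's x, y, z in mm, then the turn, a rotation vector about the tool's x, y, z in units of 6 degrees (1.0 is 6 degrees). A call has 1 to 10 rows; each row shifts and turns the commanded pose from where the row before left it, along the tool's axes as they then stand; what a row does not reach is not made up. A row lasts 1/10 s, in which the tool goes at most 50 mm and 8.59 degrees, less where a joint would pass 70% of its speed; a pose out of reach is approached as far as the arm can. A call is refused whole if a number of a shift passes 50 or a number of a turn 1, either way. A call with a gripper value outside its range is refused whole. OPENING is the opening, from 0 (shut) to 1 (fully open), set as the call begins (- or left out, the last holds). The fingers move at their own pace and stop on an object; the grip force is fixed at half the most. Time passes only in rows, so rows that do not move let the fingers close. It gives the time, the measured TCP pose, the force, the opening and the grip force at its end, in the units of the state.
- env.get_state(): the state, without advancing time (a new reading comes with each control period).
- env.camera(name): name is "scene" or "top" or "wrist"; returns a dict with "image" (400x640x3 uint8, red, green, blue), "z_map" (400x640 float32, mm along the optical axis (not along the pixel's ray), 0 where there is no reading), "fx", "fy", "cx", "cy" (pixels), "extrinsics" (4x4, takes a point from camera to world coordinates); the wrist camera has in their place "mount" (4x4, takes a point from camera to tool coordinates, whose origin is the TCP and whose axes are the flange's). Camera axes: x right, y down, z forward; pixel columns grow to the right and rows downward; lengths in mm; the calibration is good to about 2 mm. A picture is of the moment at which its call begins: read the wrist's pose just before it.
- env.job_done(): hands the job in; it is judged then, once.
Trained networks look in the newest picture that a camera, given by its name, has taken for a name from the list of things; names that differ only in an ending like _2 or _b are one class to them, and where a whole thing is asked for, a point or a joint stands for the part that bears it (a point fixed in the world has none). Each returns a list of dicts, best first, with "score" (0 to 1); they miss things now and then, are a little off and sometimes report something else, mostly with a low value. They report only what shows in the picture. A call takes as long as a camera call.
- env.trace(query, camera): "pixels" (400x640 bool, what is visible of it).
- env.pinpoint(query, camera): "location" ([x, y, z] in mm, in world coordinates, good to about 4 mm: a listed point, or the origin of a listed thing).
The state is a dict: "time": time; "joints": joint angles; "qd": joint speeds; "joint_torque": joint torques, N m; "tool_pos": TCP position; "tool_rot": TCP orientation; "wrist_force": force on the tool from outside, world axes, zero at the start; "moment": the same for the moment, N m; "width": finger opening in mm; "grip_force": force on a finger pad.
Only numpy, scipy, OpenCV 4.12 (cv2) and the standard library are available. Lean on these libraries where they do the work, as an engineer would, in place of code of your own. Each camera call takes 0.05 s, during which the arm holds its last target. There are 200 camera calls.

## Working session

There is one attempt and no reset: what is moved stays moved. The work goes in short steps, Python scripts to look and compute and a shell command to move; the robot and the scene stay as the last step left them, time stands still between calls to the robot, and variables do not carry over. Pictures are saved under pics/ and viewed, at most 12 in all, crops included, and the job is handed in when it is done.

```bash
mkdir -p pics; cat > h.py <<'E'
import numpy as np,cv2
from rig import env
from scipy.spatial.transform import Rotation as R
def world(c,st=None):
    T=c.get("extrinsics")
    if T is None:
        M=np.eye(4);M[:3,:3]=R.from_quat(st["tool_rot"]).as_matrix();M[:3,3]=st["tool_pos"];T=M@np.array(c["mount"])
    T=np.array(T);z=c["z_map"].astype(float);v,u=np.mgrid[:400,:640]
    P=np.stack([(u-c["cx"])/c["fx"]*z,(v-c["cy"])/c["fy"]*z,z],-1)
    W=P@T[:3,:3].T+T[:3,3];W[z==0]=np.nan
    return W
def save(c,n): cv2.imwrite("pics/"+n,c["image"][:,:,::-1])
def st():
    s=env.get_state();r=R.from_quat(s["tool_rot"]).as_matrix()
    print("t",round(s["time"],2),"pos",np.round(s["tool_pos"],1),"F",np.round(s["wrist_force"],1),"w",round(s["width"],1),"g",round(s["grip_force"],1));print(np.round(r,3).tolist(), "j",np.round(s["joints"],2));return s
E
python3 - <<'E'
from h import *
s=st()
for cam in("top","scene"):
    c=env.camera(cam);save(c,cam+"1.png");W=world(c);np.save(cam+"W.npy",W)
    for q in "plate heater heater_floor lifter lifter_tip lifter_grip rack rack_top nest nest_floor solvent carton beaker".split():
        p=env.pinpoint(q,cam)
        print(cam,q,[(round(a["score"],2),np.round(a["location"],0).tolist()) for a in p[:2]])
E
```

```text
t 0.0 pos [ 276.5 -587.7  229.5] F [-0.4  0.1  0.3] w 86.9 g 0.0
[[0.905, 0.426, -0.001], [0.426, -0.905, 0.002], [-0.0, -0.002, -1.0]] j [ 1.15  0.32 -0.07  1.45  0.02  1.37 -0.06]
top plate [(0.66, [620.0, 247.0, 33.0])]
top heater [(0.66, [604.0, 248.0, -0.0])]
top heater_floor [(0.96, [619.0, 246.0, 29.0]), (0.74, [603.0, 249.0, 6.0])]
top lifter [(0.66, [432.0, -8.0, -7.0]), (0.19, [626.0, -0.0, 52.0])]
top lifter_tip [(0.68, [419.0, 82.0, 2.0])]
top lifter_grip [(0.95, [435.0, -61.0, 32.0])]
top rack [(0.86, [619.0, 0.0, 1.0]), (0.71, [620.0, 3.0, 50.0])]
top rack_top [(0.66, [623.0, 3.0, 52.0])]
top nest [(0.69, [620.0, -229.0, -2.0]), (0.34, [573.0, 406.0, 0.0])]
top nest_floor [(0.92, [625.0, -226.0, 33.0])]
top solvent [(0.72, [449.0, 421.0, 2.0])]
top carton [(0.87, [468.0, -450.0, -1.0])]
top beaker [(0.96, [575.0, 406.0, -2.0]), (0.23, [624.0, -226.0, 28.0])]
scene plate [(0.71, [618.0, 245.0, 31.0])]
scene heater [(0.96, [603.0, 244.0, 1.0])]
scene heater_floor [(0.71, [624.0, 5.0, 3.0]), (0.67, [619.0, 245.0, 28.0])]
scene lifter [(0.68, [432.0, -9.0, -1.0])]
scene lifter_tip [(0.71, [421.0, 90.0, 1.0])]
scene lifter_grip [(0.93, [440.0, -67.0, 29.0]), (0.39, [432.0, -14.0, 3.0])]
scene rack [(0.8, [620.0, 4.0, 4.0]), (0.74, [622.0, -225.0, 3.0])]
scene rack_top [(0.84, [620.0, 4.0, 44.0])]
scene nest [(0.79, [625.0, -227.0, -1.0])]
scene nest_floor [(0.79, [624.0, -228.0, 27.0]), (0.18, [431.0, -11.0, 2.0])]
scene solvent [(0.81, [453.0, 422.0, 1.0])]
scene carton [(0.69, [462.0, -453.0, 0.0])]
scene beaker [(0.61, [572.0, 404.0, -0.0])]
```

View pics/top1.png

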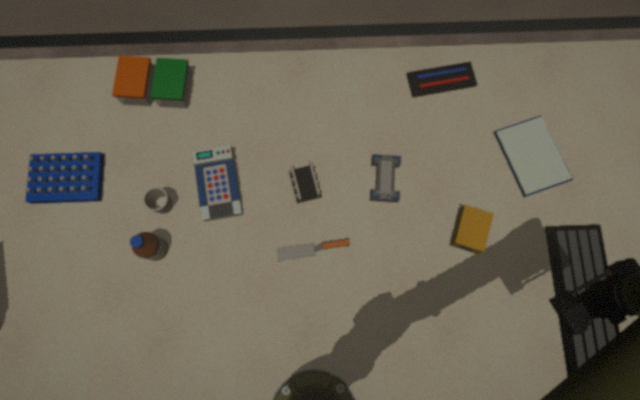

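```bash
python3 - <<'E'
from h import *
c=env.camera("top");print(c["fx"],np.round(c["extrinsics"],3).tolist())
W=world(c);im=c["image"]
# rectangles by height bands within regions
def rect(name,x0,x1,y0,y1,z0,z1):
    m=(W[...,0]>x0)&(W[...,0]<x1)&(W[...,1]>y0)&(W[...,1]<y1)&(W[...,2]>z0)&(W[...,2]<z1)
    p=W[m][:,:2].astype(np.float32)
    if len(p)<20: print(name,"few",len(p));return
    r=cv2.minAreaRect(p);print(name,len(p),np.round(r[0],1),np.round(r[1],1),round(r[2],1),"zmed",round(np.median(W[m][:,2]),1))
rect("heater all",450,760,170,330,25,60)
rect("heater hood",600,760,170,330,48,65)
rect("rack tops",520,720,-70,70,44,58)
rect("nest",520,730,-310,-150,22,45)
rect("nest guides",520,730,-310,-150,34,45)
rect("handle",380,480,-150,40,34,50)
for q in("plate","lifter"):
    t=env.trace(q,"top")
    if t:
        m=t[0]["pixels"]&np.isfinite(W[...,2]);p=W[m][:,:2].astype(np.float32)
        r=cv2.minAreaRect(p);print(q,m.sum(),np.round(r[0],1),np.round(r[1],1),round(r[2],1),np.median(W[m][:,2]))
        # PCA
        mu=p.mean(0);u,s,v=np.linalg.svd(p-mu);print(v[0]) if len(p)<3000 else None
E
```

```text
442.60620695287366 [[-0.038, -0.976, 0.216, 278.223], [-0.999, 0.037, -0.011, -4.86], [0.002, -0.217, -0.976, 1224.29], [0.0, 0.0, 0.0, 1.0]]
heater all 2791 [623.5 248.3] [196.7 110.7] 8.0 zmed 39.3
heater hood 547 [700.1 259.1] [ 42.1 109.7] 7.7 zmed 54.4
rack tops 135 [618.9   1.8] [100.3  68. ] 13.2 zmed 48.5
nest 1017 [ 623.4 -224.5] [ 79.7 132.4] 83.6 zmed 29.3
nest guides 107 [ 623.3 -224. ] [ 79.1 126.1] 82.9 zmed 36.3
handle 146 [437.8 -74.4] [14.8 74. ] 5.3 zmed 40.9
plate 878 [617.1 248.3] [114.1  66.3] 8.2 39.36007170130199
[-0.99037606 -0.13840258]
```

The top view shows the heater at (218,183), rack at (305,182), nest at (385,178) and the lifter from (278,252) at its tip to (349,243) at its handle. The bystanders are clear of these. Measured yaws are heater about +8°, rack +13°, nest −6.4° and lifter 96°.

```bash
python3 -m jog '[[[0,0,0,0,0,-1],[0,0,0,0,0,-1],[0,0,0,0,0,-1],[0,0,0,0,0,-1],[0,0,0,0,0,-1],[0,0,0,0,0,-1],[0,0,0,0,0,-1],[0,0,0,0,0,-1],[0,0,0,0,0,-1],[0,0,0,0,0,-1]]]' 0.6
python3 -m jog '[[[0,0,0,0,0,-1],[0,0,0,0,0,-0.8],[37,15,0,0,0,0],[37,15,0,0,0,0],[37,15,0,0,0,0],[37,15,0,0,0,0],[37,15,0,0,0,0],[37,15,0,0,0,0],[37,15,0,0,0,0],[37,15,0,0,0,0]]]'
python3 -m jog '[[[37,15,5,0,0,0],[37,15,5,0,0,0],[37,15,5,0,0,0],[37,15,5,0,0,0],[37,15,5,0,0,0],[35,15,5,0,0,0],[0,0,0,0,0,0]]]'
python3 - <<'E'
from h import *
s=st()
c=env.camera("wrist");save(c,"w1.png");W=world(c,s)
print("fx",c["fx"],np.round(c["mount"],3).tolist())
for q in("lifter","lifter_tip","lifter_grip"):
    print(q,[(round(a["score"],2),np.round(a["location"],1).tolist()) for a in env.pinpoint(q,"wrist")[:2]])
m=(W[...,2]>36)&(W[...,2]<48)&(W[...,0]<500)&(W[...,0]>380)&(abs(W[...,1]+60)<90)
p=W[m][:,:2].astype(np.float32);print(len(p),cv2.minAreaRect(p) if len(p)>5 else 0,np.median(W[m][:,2]))
E
```

```text
time: 2.55
tool_pos: [276.7, -588.2, 230.6]
tool_rot: [0.735, 0.678, -0.0, 0.0]
wrist_force: [-0.0, -0.1, -0.4]
width: 51.9
grip_force: 0.0
time: 3.55
tool_pos: [365.4, -279.7, 230.8]
tool_rot: [0.669, 0.743, -0.0, 0.0]
wrist_force: [0.4, 0.4, 0.1]
width: 52.3
grip_force: 0.0
time: 4.25
tool_pos: [432.6, -47.4, 200.6]
tool_rot: [0.666, 0.746, 0.001, -0.0]
wrist_force: [-0.4, -0.2, 0.3]
width: 51.9
grip_force: 0.0
t 4.25 pos [432.6 -47.4 200.6] F [-0.4 -0.2  0.3] w 51.9 g 0.0
[[-0.113, 0.994, 0.001], [0.994, 0.113, 0.001], [0.001, 0.001, -1.0]] j [ 0.86 -0.13 -0.74  1.97 -0.09  1.27  0.26]
fx 281.44197933471304 [[0.0, -0.962, -0.273, 73.893], [1.0, 0.0, -0.0, -0.377], [0.0, -0.273, 0.962, -154.377], [0.0, 0.0, 0.0, 1.0]]
lifter [(0.62, [431.2, -14.6, -3.8])]
lifter_tip [(0.88, [420.0, 87.9, 4.0])]
lifter_grip [(0.96, [434.5, -63.3, 34.3])]
729 ((439.1656799316406, -76.14199829101562), (13.300159454345703, 74.302490234375), 6.413184642791748) 42.1387028612894
```

```bash
python3 -m jog '[[[-6,3,20,0,0,0],[0,0,40,0,0,0],[0,0,40,0,0,0],[0,0,40,0,0,0],[0,0,25,0,0,0],[0,0,14,0,0,0],[0,0,0,0,0,0]]]'
python3 -m jog '[[[0,0,0,0,0,0],[0,0,0,0,0,0],[0,0,0,0,0,0],[0,0,0,0,0,0],[0,0,0,0,0,0],[0,0,0,0,0,0]]]' 0
python3 -m jog '[[[0,0,-10,0,0,0],[0,0,-20,0,0,0],[0,0,-40,0,0,0],[0,0,-40,0,0,0],[0,0,0,0,0,0]]]'
python3 - <<'E'
from h import *
s=st()
c=env.camera("wrist");save(c,"w2.png");W=world(c,s);np.save("W2.npy",W)
t=env.trace("lifter","wrist")
Rm=R.from_quat(s["tool_rot"]).as_matrix()
if t:
    m=t[0]["pixels"]&np.isfinite(W[...,2]);T=(W[m]-s["tool_pos"])@Rm   # tool coords
    b=T[(T[:,0]>45)&(abs(T[:,1])<25)]
    print(len(b),"tool x range",b[:,0].min(),b[:,0].max(),"y",np.percentile(b[:,1],[2,98]))
    f=np.polyfit(b[:,0],b[:,2],1);print("z vs x",f, "at x=40,140",np.polyval(f,[40,140]))
    print(np.round(cv2.fitLine(b[:,:2].astype(np.float32),cv2.DIST_L2,0,.01,.01).ravel(),3))
E
```

```text
time: 5.15
tool_pos: [433.8, -59.3, 20.1]
tool_rot: [0.67, 0.743, -0.001, -0.002]
wrist_force: [-0.3, -0.1, 0.1]
width: 52.0
grip_force: 0.0
time: 5.75
tool_pos: [435.7, -58.8, 21.9]
tool_rot: [0.669, 0.743, 0.0, 0.001]
wrist_force: [0.1, -0.1, 1.5]
width: 13.4
grip_force: 30.0
time: 6.25
tool_pos: [439.0, -59.1, 137.0]
tool_rot: [0.669, 0.743, 0.002, 0.005]
wrist_force: [0.5, -0.5, -1.9]
width: 13.4
grip_force: 30.0
t 6.25 pos [439.  -59.1 137. ] F [ 0.5 -0.5 -1.9] w 13.4 g 30.0
[[-0.105, 0.994, 0.009], [0.994, 0.105, -0.004], [-0.005, 0.009, -1.0]] j [ 0.88 -0.04 -0.78  2.04 -0.03  1.12  0.21]
10357 tool x range 45.180289893198854 135.49747663481585 y [-17.75496318  16.61848634]
z vs x [3.4461827e-04 1.9574848e+01] at x=40,140 [19.58863273 19.62309456]
[ 1.    -0.    93.513 -0.554]
```

View pics/w2.png

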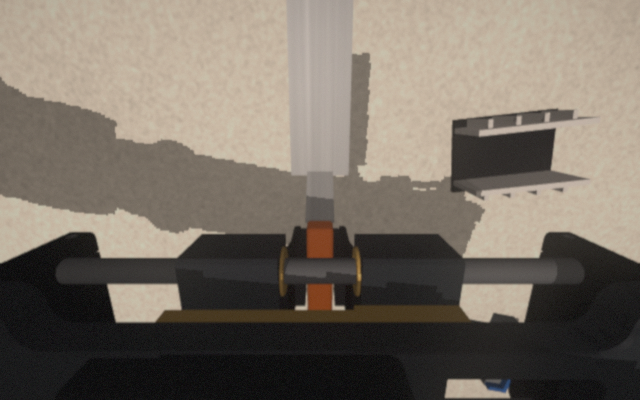

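The lifter is held straight. The blade is centred at column 320 with its tip cut off at the top of the frame, and the rack is at right, around (520,150).

```bash
python3 -m jog '[[[0,0,0,0,0,1],[0,0,0,0,0,1],[0,0,0,0,0,1],[0,0,0,0,0,1],[0,0,0,0,0,1],[0,0,0,0,0,1],[0,0,0,0,0,1],[0,0,0,0,0,1],[0,0,0,0,0,1],[0,0,0,0,0,1]]]' >/dev/null
python3 -m jog '[[[0,0,0,0,0,1],[0,0,0,0,0,1],[0,0,0,0,0,1],[0,0,0,0,0,1],[0,0,0,0,0,0.7],[5,-34,0,0,0,0],[5,-34,0,0,0,0],[5,-34,0,0,0,0],[5,-34,0,0,0,0],[5,-34,0,0,0,0]]]' >/dev/null
python3 -m jog '[[[5,-34,0,0,0,0],[5,-34,0,0,0,0],[4,-35,10,0,0,0],[-17,-2,10,0,0,0],[-17,-2,15,0,0,0],[0,0,10,0,0,0],[0,0,0,0,0,0],[0,0,0,0,0,0],[0,0,0,0,0,0]]]'
python3 - <<'E'
from h import *
s=st()
c=env.camera("wrist");save(c,"w3.png");W=world(c,s);np.save("W3.npy",W)
Rm=R.from_quat(s["tool_rot"]).as_matrix()
for q in("plate","heater_floor","lifter_tip"):
    a=env.pinpoint(q,"wrist")[:1]
    print(q,[(round(i["score"],2),np.round(i["location"],1),"tool",np.round(Rm.T@(np.array(i["location"])-s["tool_pos"]),1)) for i in a])
t=env.trace("plate","wrist")
if t:
    m=t[0]["pixels"]&np.isfinite(W[...,2]);r=cv2.minAreaRect(W[m][:,:2].astype(np.float32));print(r,np.median(W[m][:,2]))
E
```

```text
time: 9.25
tool_pos: [403.7, 216.4, 87.0]
tool_rot: [0.998, 0.068, 0.0, -0.0]
wrist_force: [-0.3, -0.1, -1.2]
width: 14.1
grip_force: 30.0
t 9.25 pos [403.7 216.4  87. ] F [-0.3 -0.1 -1.2] w 14.1 g 30.0
[[0.991, 0.135, 0.001], [0.135, -0.991, 0.001], [0.001, -0.001, -1.0]] j [ 0.54  0.15 -1.13  2.05  0.16  1.03 -2.11]
plate []
heater_floor []
lifter_tip []
```

View pics/w3.png

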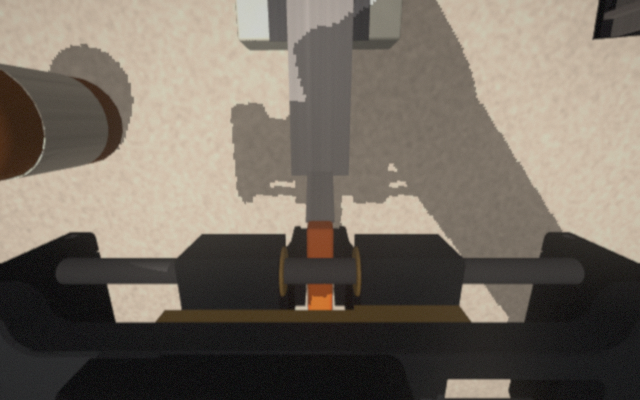

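Wrist view: the heater front spans columns 236–402 (centre about 319) and the blade is centred at 320. The bottle stands well off to the left, at (60,125).

```bash
python3 - <<'E'
from h import *
s=st();Rm=R.from_quat(s["tool_rot"]).as_matrix()
W=np.load("W3.npy");T=(W-s["tool_pos"])@Rm
m=(W[...,2]>25)&(W[...,2]<35)&(W[...,0]>450)&(T[...,0]>100)
m[:, :225]=0
p=T[m];print(len(p),"z med",np.median(W[m][:,2]),"y",np.percentile(p[:,1],[0.5,99.5]),"x",p[:,0].min())
# front edge: min x per y bin
ys=np.arange(-50,51,5);e=[(y,np.percentile(p[abs(p[:,1]-y)<2.5][:,0],1)) for y in ys if (abs(p[:,1]-y)<2.5).sum()>5]
e=np.array(e);print(np.round(e,1).tolist());f=np.polyfit(e[:,0],e[:,1],1);print("edge tilt deg",np.degrees(np.arctan(f[0])))
# sides
for lo,hi in((-70,-40),(40,70)):
    q=p[(p[:,1]>lo)&(p[:,1]<hi)]
    xs=np.unique(np.round(q[:,0]/3)*3)
    print([(x,round((np.min if lo<0 else np.max)(q[abs(q[:,0]-x)<2][:,1]),1)) for x in xs])
E
```

```text
t 9.5 pos [403.1 216.4  86.9] F [-0.  -0.8 -1.3] w 13.7 g 30.0
[[0.991, 0.135, 0.001], [0.135, -0.991, 0.0], [0.001, 0.0, -1.0]] j [ 0.54  0.15 -1.13  2.05  0.16  1.03 -2.11]
4242 z med 30.244707695829902 y [-54.16295314 212.77374751] x 124.7003937888519
[[-50.0, 125.3], [-45.0, 125.4], [-40.0, 125.4], [-35.0, 125.3], [-30.0, 125.1], [-25.0, 125.1], [-20.0, 124.9], [25.0, 125.5], [30.0, 125.5], [35.0, 125.8], [40.0, 125.8], [45.0, 125.7], [50.0, 126.0]]
edge tilt deg 0.3703945205321213
[(np.float64(126.0), np.float64(-54.4)), (np.float64(129.0), np.float64(-54.4)), (np.float64(132.0), np.float64(-54.6)), (np.float64(135.0), np.float64(-54.4)), (np.float64(138.0), np.float64(-54.8)), (np.float64(141.0), np.float64(-54.8)), (np.float64(144.0), np.float64(-54.4)), (np.float64(147.0), np.float64(-55.0)), (np.float64(150.0), np.float64(-54.6))]
[(np.float64(126.0), np.float64(54.5)), (np.float64(129.0), np.float64(55.2)), (np.float64(132.0), np.float64(55.2)), (np.float64(135.0), np.float64(54.9)), (np.float64(138.0), np.float64(55.0)), (np.float64(141.0), np.float64(55.1)), (np.float64(144.0), np.float64(54.8)), (np.float64(147.0), np.float64(54.8)), (np.float64(150.0), np.float64(54.8))]
```

```bash
python3 -m jog '[[[0,0,10,0,-0.25,0],[0,0,10,0,0,0],[0,0,7,0,0,0],[0,0,0,0,0,0],[0,0,0,0,0,0]]]'
for i in 1; do python3 -m jog '[[[0,0,1,0,0,0],[0,0,0,0,0,0]]]'|sed -n '2p;4p'; python3 -m jog '[[[0,0,1,0,0,0],[0,0,0,0,0,0]]]'|sed -n '2p;4p';python3 -m jog '[[[0,0,1,0,0,0],[0,0,0,0,0,0]]]'|sed -n '2p;4p';python3 -m jog '[[[0,0,1,0,0,0],[0,0,0,0,0,0]]]'|sed -n '2p;4p'; done
python3 - <<'E'
from h import *
s=st();c=env.camera("scene");save(c,"s2.png");im=c["image"]
print([np.round(i["location"],1) for i in env.pinpoint("lifter_tip","scene")[:1]])
t=env.trace("plate","scene")
if t:
    v,u=np.where(t[0]["pixels"]);print(u.min(),u.max(),v.min(),v.max())
    u0=int(u.mean());v0=int(v.mean());a=im[max(0,v0-60):v0+60,max(0,u0-80):u0+80];cv2.imwrite("pics/s2c.png",cv2.resize(a[:,:,::-1],None,fx=5,fy=5,interpolation=2)[:600,:800])
E
```

```text
time: 10.0
tool_pos: [401.8, 216.4, 59.4]
tool_rot: [0.998, 0.068, -0.013, 0.001]
wrist_force: [0.6, 0.2, -2.0]
width: 13.6
grip_force: 30.0
tool_pos: [402.3, 216.4, 58.8]
wrist_force: [-0.3, -0.4, -0.7]
tool_pos: [402.2, 216.3, 57.6]
wrist_force: [0.4, -1.1, -2.0]
tool_pos: [402.1, 216.3, 56.4]
wrist_force: [0.1, 0.3, -1.7]
tool_pos: [402.1, 216.3, 55.5]
wrist_force: [1.0, -0.0, -0.7]
t 10.8 pos [402.1 216.3  55.5] F [ 1.  -0.  -0.7] w 14.1 g 30.0
[[0.99, 0.136, -0.026], [0.136, -0.991, -0.004], [-0.026, 0.0, -1.0]] j [ 0.48  0.25 -1.1   2.06  0.25  1.   -2.18]
[array([548.1, 240.6,  33. ])]
379 405 239 276
```

View pics/s2c.png

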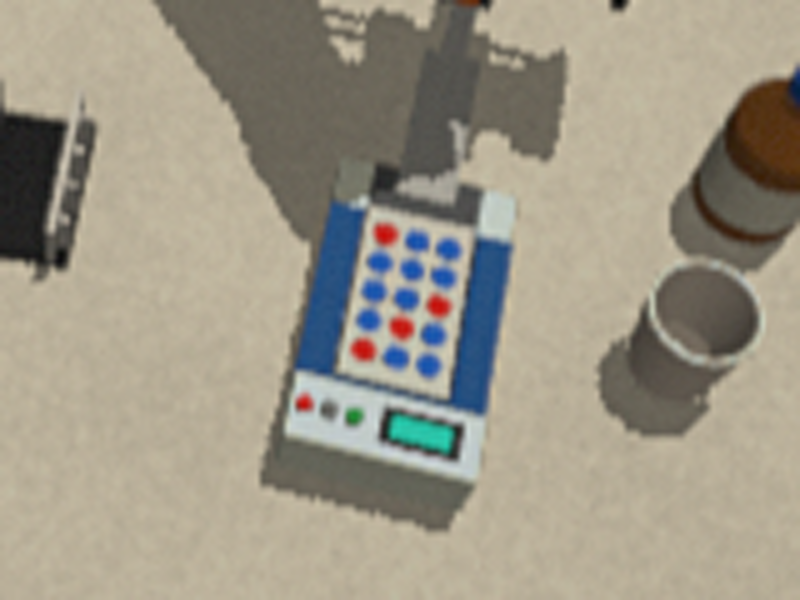

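The tip lies over the steel floor at crop pixel (430,190), just short of the plate's front edge, and is centred. I'll feel for the floor next.

```bash
for i in 1 ; do python3 -m jog '[[[0,0,1,0,0,0],[0,0,0,0,0,0],[0,0,0,0,0,0]]]'|sed -n '2p;4p'; python3 -m jog '[[[0,0,1,0,0,0],[0,0,0,0,0,0],[0,0,0,0,0,0]]]'|sed -n '2p;4p'; python3 -c "
from h import *;st();print(env.get_state()['moment'])"; done
```

```text
tool_pos: [402.1, 216.4, 54.6]
wrist_force: [-0.3, -0.1, -0.2]
tool_pos: [402.1, 216.4, 53.6]
wrist_force: [-0.9, 0.9, -0.3]
t 11.55 pos [402.1 216.4  53.6] F [-0.9  0.9 -0.3] w 13.5 g 30.0
[[0.99, 0.136, -0.026], [0.136, -0.991, -0.004], [-0.026, 0.0, -1.0]] j [ 0.47  0.25 -1.09  2.06  0.25  1.   -2.18]
[ 0.04302907 -0.14712719 -0.01526111]
```

```bash
python3 -m jog '[[[4,0,-0.1,0,0,0],[4,0,-0.1,0,0,0],[4,0,-0.1,0,0,0],[3,0,-0.1,0,0,0],[3,0,-0.1,0,0,0],[3,0,-0.1,0,0,0],[3,0,-0.1,0,0,0],[3,0,-0.1,0,0,0],[3,0,-0.1,0,0,0],[0,0,0,0,0,0]]]'|sed -n '2p;4p'
python3 - <<'E'
from h import *
s=st();c=env.camera("scene");save(c,"s3.png");im=c["image"]
t=env.trace("plate","scene")
if t:
    W=world(c);m=t[0]["pixels"]&np.isfinite(W[...,2]);p=W[m];print(p.mean(0),np.linalg.lstsq(np.c_[p[:,:2]-p[:,:2].mean(0),np.ones(len(p))],p[:,2],rcond=None)[0])
    cv2.imwrite("pics/s3c.png",cv2.resize(im[200:310,330:450,::-1],None,fx=5,fy=5,interpolation=2))
E
```

```text
tool_pos: [432.3, 220.5, 53.6]
wrist_force: [-1.2, 0.2, 0.1]
t 12.55 pos [432.3 220.5  53.6] F [-1.2  0.2  0.1] w 14.1 g 30.0
[[0.99, 0.136, -0.025], [0.136, -0.991, -0.003], [-0.026, -0.0, -1.0]] j [ 0.42  0.32 -1.05  2.    0.32  1.02 -2.21]
[618.76255333 247.10164349  41.55804178] [-1.86012620e-02 -5.59281998e-03  4.15580418e+01]
```

View pics/s3c.png

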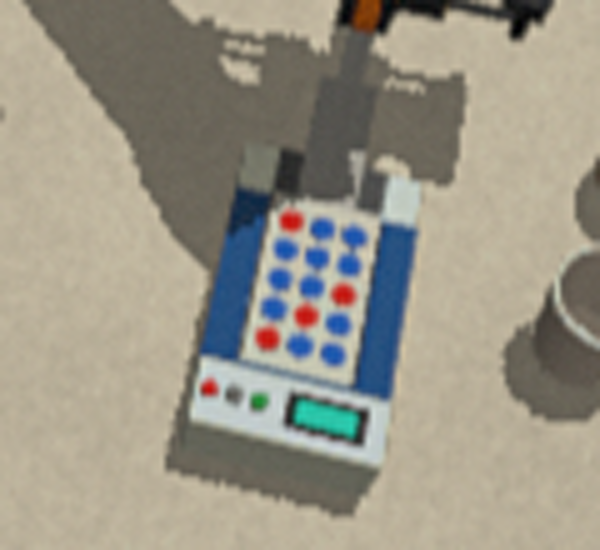

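The plate has risen at its front (mean top z 41.6 mm, front up) and the blade's tip is under its front edge, so the wedge is working. I'll continue in.

```bash
python3 -m jog '[[[6,0,-0.15,0,0,0],[6,0,-0.15,0,0,0],[6,0,-0.15,0,0,0],[6,0,-0.15,0,0,0],[6,0,-0.15,0,0,0],[6,0,-0.15,0,0,0],[6,0,-0.15,0,0,0],[0,0,0,0,0,0]]]'|sed -n '2p;4p'
python3 -m jog '[[[6,0,-0.15,0,0,0],[6,0,-0.15,0,0,0],[6,0,-0.15,0,0,0],[6,0,-0.15,0,0,0],[6,0,-0.15,0,0,0],[6,0,-0.15,0,0,0],[0,0,0,0,0,0],[0,0,0,0,0,0]]]'|sed -n '2p;4p'
python3 - <<'E'
from h import *
s=st();Rm=R.from_quat(s["tool_rot"]).as_matrix();c=env.camera("wrist");save(c,"w4.png");W=world(c,s);im=c["image"]
T=(W-s["tool_pos"])@Rm
t=env.trace("plate","wrist")
if t:
    m=t[0]["pixels"]&np.isfinite(W[...,2]);p=T[m];print("plate tool x",p[:,0].min(),p[:,0].max(),"y",np.percentile(p[:,1],[1,99]),"z",np.percentile(W[m][:,2],[5,50,95]))
E
```

```text
tool_pos: [474.7, 226.4, 53.7]
wrist_force: [-0.6, 0.2, -0.9]
tool_pos: [510.7, 231.1, 53.8]
wrist_force: [-0.3, 0.1, -2.9]
t 14.25 pos [510.7 231.1  53.8] F [-0.3  0.1 -2.9] w 13.6 g 30.0
[[0.991, 0.135, -0.023], [0.135, -0.991, -0.003], [-0.023, -0.001, -1.0]] j [ 0.32  0.48 -0.96  1.82  0.43  1.09 -2.23]
plate tool x 52.525006236067995 131.79162982666693 y [-31.53516354  31.23800431] z [41.84961335 43.20981451 44.54238476]
```

View pics/w4.png

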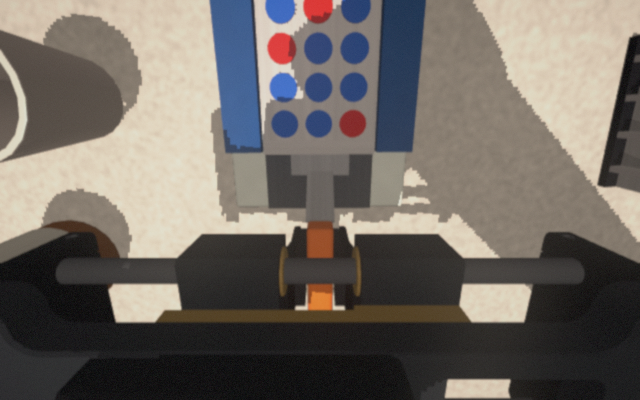

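The blade is under the plate and centred. The plate's front edge is at row 152, with about 12 mm of blade showing. Next I level the blade and lift.

```bash
python3 -m jog '[[[0,0,-0.5,0,0.1,0],[0,0,-0.5,0,0.1,0],[0,0,-1,0,0.1,0],[0,0,-2,0,0,0],[0,0,-3,0,0,0],[0,0,-4,0,0,0],[0,0,-4,0,0,0],[0,0,-2,0,0,0],[0,0,0,0,0,0],[0,0,0,0,0,0]]]'|sed -n '2p;4p'
cat > pl.py <<'E'
from h import *
def plate(name,tool=True):
    s=st();Rm=R.from_quat(s["tool_rot"]).as_matrix();c=env.camera("wrist");save(c,name);W=world(c,s)
    T=(W-s["tool_pos"])@Rm;t=env.trace("plate","wrist")
    if not t: print("no plate");return
    m=t[0]["pixels"]&np.isfinite(W[...,2]);p=T[m];w=W[m]
    z0=np.median(p[:,2]);p=p[abs(p[:,2]-z0)<12]
    f=np.linalg.lstsq(np.c_[p[:,:2],np.ones(len(p))],p[:,2],rcond=None)[0]
    print("plate tool x",np.round(np.percentile(p[:,0],[.2,99.8]),1),"y",np.round(np.percentile(p[:,1],[.5,99.5]),1),"worldz",np.round(np.percentile(w[:,2],[5,50,95]),1),"plane z=",np.round(f,4))
    q=p.astype(np.float32);e=[(y,np.percentile(q[abs(q[:,1]-y)<2][:,0],1)) for y in range(-27,28,3) if (abs(q[:,1]-y)<2).sum()>5]
    e=np.array(e);print("front edge tilt deg (tool)",round(np.degrees(np.polyfit(e[:,0],e[:,1],1)[0]),2), "rect",cv2.minAreaRect(w[:,:2].astype(np.float32)))
E
python3 -c "
from pl import *
plate('w5.png')"
```

```text
tool_pos: [509.1, 230.9, 70.5]
wrist_force: [-0.1, 0.7, -3.3]
t 15.35 pos [509.1 230.9  70.5] F [-0.1  0.7 -3.3] w 13.7 g 30.0
[[0.991, 0.136, 0.005], [0.136, -0.991, 0.001], [0.005, 0.0, -1.0]] j [ 0.35  0.44 -0.98  1.84  0.41  1.08 -2.22]
plate tool x [ 54.3 131.9] y [-31.8  31.6] worldz [60.2 61.5 62.9] plane z= [-1.4000e-03 -6.0000e-04  9.6288e+00]
front edge tilt deg (tool) -0.05 rect ((603.2074584960938, 243.8858642578125), (89.78086853027344, 73.75946807861328), 7.967775821685791)
```

```bash
python3 -m jog '[[[0,0,-4,0,0,0],[0,0,-8,0,0,0],[0,0,-8,0,0,0],[0,0,-6,0,0,0],[0,0,-3,0,0,0],[0,4,0,0,0,-0.2],[0,8,0,0,0,-0.3],[-1,12,0,0,0,-0.3],[-2,16,0,0,0,-0.1],[-2,18,0,0,0,0]]]'|sed -n '2p;4p'
python3 -m jog '[[[-3,18,0,0,0,0],[-3,18,0,0,0,0],[-3,18,0,0,0,0],[-3,18,0,0,0,0],[-3,16,0,0,0,0],[-3,12,0,0,0,0],[-2,8,0,0,0,0],[-1,4,0,0,0,0],[0,0,0,0,0,0],[0,0,0,0,0,0]]]'|sed -n '2p;4p'
python3 - <<'E'
from pl import *
plate("w6.png")
s=env.get_state();Rm=R.from_quat(s["tool_rot"]).as_matrix()
c=env.camera("top");Wt=world(c)
for n,W in(("W2",np.load("W2.npy")),("top",Wt),("top0",np.load("topW.npy")),("scene0",np.load("sceneW.npy"))):
    m=(abs(W[...,0]-619)<75)&(abs(W[...,1]-2)<60)&(W[...,2]>46)&(W[...,2]<54)
    p=W[m][:,:2].astype(np.float32)
    print(n,len(p),cv2.minAreaRect(p) if len(p)>10 else "")
print("plate world centre if tool x=108.5:",s["tool_pos"]+Rm@[108.5,0,19.6])
E
```

```text
tool_pos: [515.2, 172.5, 99.2]
wrist_force: [-0.1, 0.4, -3.4]
tool_pos: [520.7, 60.1, 99.6]
wrist_force: [-0.4, -0.9, -3.8]
t 17.45 pos [520.7  60.1  99.6] F [-0.4 -0.9 -3.8] w 13.5 g 30.0
[[0.973, 0.229, 0.005], [0.229, -0.973, 0.001], [0.005, 0.0, -1.0]] j [ 0.74  0.31 -1.03  1.89  0.3   1.1  -1.74]
plate tool x [ 54.2 132.1] y [-31.8  31.5] worldz [88.7 90.  91.3] plane z= [ 4.6000e-03 -6.0000e-04  9.6605e+00]
front edge tilt deg (tool) 0.01 rect ((611.2185668945312, 83.08221435546875), (78.57691192626953, 98.7121353149414), 13.2605562210083)
W2 1605 ((619.9713134765625, 0.5663681030273438), (101.54026794433594, 58.54905700683594), 12.290214538574219)
top 32 ((632.1964111328125, -21.617450714111328), (83.87222290039062, 4.59794807434082), 12.308798789978027)
top0 117 ((618.4605102539062, 3.811176300048828), (99.84878540039062, 60.36767578125), 12.015510559082031)
scene0 103 ((618.8858642578125, 2.1864242553710938), (101.8436508178711, 57.980194091796875), 12.26928997039795)
plate world centre if tool x=108.5: [626.39776179  85.18407303  80.57748809]
```

```bash
python3 -m jog '[[[-1,4,0,0,0,0.16],[-2.5,8,0,0,0,0],[-4,12,0,0,0,0],[-4.5,14,0,0,0,0],[-4.5,14,0,0,0,0],[-4,12,0,0,0,0],[-2.5,8,0,0,0,0],[-1,4,0,0,0,0],[-0.5,2,0,0,0,0],[0,0,0,0,0,0]]]'|sed -n '2p;4p'
python3 - <<'E'
from pl import *
plate("w7.png")
s=env.get_state();Rm=R.from_quat(s["tool_rot"]).as_matrix()
cc=s["tool_pos"]+Rm@[108.5,0,19.6];print("plate c",cc)
a=np.radians(12.25);d=np.array([619.3,1.8])-cc[:2];print("along rack err needed",d@[np.cos(a),np.sin(a)],"lateral(y)",d@[-np.sin(a),np.cos(a)])
c=env.camera("scene");save(c,"s4.png");cv2.imwrite("pics/s4c.png",cv2.resize(c["image"][170:330,220:420,::-1],None,fx=4,fy=3.7,interpolation=2))
E
```

```text
tool_pos: [513.5, -22.0, 99.5]
wrist_force: [0.3, -0.0, -3.8]
t 18.6 pos [513.5 -22.   99.5] F [ 0.3 -0.  -3.8] w 13.6 g 30.0
[[0.977, 0.212, 0.005], [0.212, -0.977, 0.001], [0.005, 0.0, -1.0]] j [ 0.9   0.27 -1.01  1.92  0.26  1.08 -1.57]
plate tool x [ 54.2 132.1] y [-31.8  31.6] worldz [88.6 89.9 91.2] plane z= [ 4.1000e-03 -2.0000e-04  9.7118e+00]
front edge tilt deg (tool) -0.23 rect ((615.2471313476562, 0.8695220947265625), (121.17916870117188, 101.08875274658203), 13.236724853515625)
plate c [619.59923407   1.73536011  80.4739479 ]
along rack err needed -0.27870570250443016 lateral(y) 0.1266589025405764
```

View pics/s4c.png

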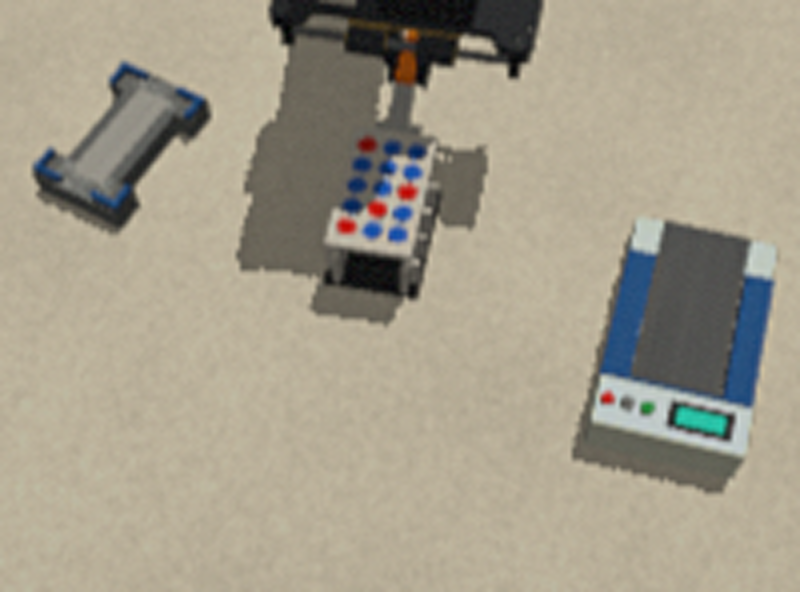

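The plate is over the rack, aligned with its rails, at crop pixel (380,195). I'll lower it onto the rails.

```bash
python3 -m jog '[[[0,0,4,0,0,0],[0,0,7,0,0,0],[0,0,7,0,0,0],[0,0,5,0,0,0],[0,0,2,0,0,0],[0,0,2,0,0,0],[0,0,2,0,0,0],[0,0,2,0,0,0],[0,0,0,0,0,0],[0,0,0,0,0,0]]]'|sed -n '2p;4p'
python3 -m jog '[[[0,0,2,0,0,0],[0,0,3,0,0,0],[0,0,3,0,0,0],[0,0,2,0,0,0],[0,0,0,0,0,0],[0,0,0,0,0,0]]]'|sed -n '2p;4p'
python3 -c "
from pl import *
plate('w8.png')"
```

```text
tool_pos: [514.2, -22.1, 68.9]
wrist_force: [-0.5, 0.3, -1.3]
tool_pos: [513.6, -22.1, 58.3]
wrist_force: [-0.7, -0.5, -1.4]
t 20.35 pos [513.6 -22.1  58.3] F [-0.7 -0.5 -1.4] w 14.0 g 30.0
[[0.977, 0.212, 0.005], [0.212, -0.977, 0.001], [0.005, 0.0, -1.0]] j [ 0.85  0.34 -0.97  1.95  0.33  1.01 -1.62]
plate tool x [ 54.6 127.9] y [-31.8  31.6] worldz [59.2 60.6 61.9] plane z= [ 3.1000e-03  1.0000e-04 -2.0559e+00]
front edge tilt deg (tool) 0.3 rect ((611.4275512695312, -0.513671875), (98.1069107055664, 90.58697509765625), 12.662254333496094)
```

```bash
python3 -m jog '[[[-5,0,0,0,0,0],[-10,0,0,0,0,0],[-12,0,0,0,0,0],[-12,0,0,0,0,0],[-12,0,0,0,0,0],[-12,0,0,0,0,0],[-10,0,0,0,0,0],[-8,0,0,0,0,0],[-4,0,0,0,0,0],[0,0,0,0,0,0]]]'|sed -n '2p;4p'
python3 -m jog '[[[-4,0,0,0,0,0],[-4,0,0,0,0,0],[-4,0,0,0,0,0],[0,0,0,0,0,0],[0,0,0,0,0,0]]]'|sed -n '2p;4p'
python3 - <<'E'
from pl import *
plate('w9.png')
s=st();Rm=R.from_quat(s["tool_rot"]).as_matrix()
for cam in("wrist","scene","top"):
    if cam!="wrist": env.camera(cam)
    a=env.pinpoint("lifter_tip",cam)[:1]
    for i in a: print(cam,i["score"],np.round(Rm.T@(np.array(i["location"])-s["tool_pos"]),1))
E
```

```text
tool_pos: [429.9, -40.8, 57.9]
wrist_force: [-0.2, -0.2, -1.5]
tool_pos: [418.9, -42.8, 57.9]
wrist_force: [-0.2, -0.1, -2.0]
t 21.95 pos [418.9 -42.8  57.9] F [-0.2 -0.1 -2. ] w 14.0 g 30.0
[[0.977, 0.212, 0.005], [0.212, -0.977, 0.0], [0.005, 0.001, -1.0]] j [ 1.09  0.06 -1.05  2.16  0.06  0.95 -1.36]
no plate
t 22.05 pos [419.  -42.7  58. ] F [-0.3  0.4 -2.3] w 13.6 g 30.0
[[0.977, 0.212, 0.005], [0.212, -0.977, 0.001], [0.006, 0.0, -1.0]] j [ 1.09  0.06 -1.05  2.16  0.06  0.95 -1.36]
scene 0.89 [146.2  -4.   19.2]
top 0.4 [144.1   1.4  21.9]
```

```bash
python3 -m jog '[[[-4,0,0,0,0,0],[-4,0,0,0,0,0],[0,8,0,0,0,0],[0,16,0,0,0,0],[0,20,0,0,0,0],[0,18,0,0,0,0],[0,10,0,0,0,0],[0,4,0,0,0,0],[0,0,0,0,0,0],[0,0,0,0,0,0]]]'|sed -n '2p;4p'
python3 -m jog '[[[0,0,10,0,0,0],[0,0,12,0,0,0],[0,0,7,0,-0.05,0],[0,0,3,0,0,0],[0,0,2,0,0,0],[0,0,1,0,0,0],[0,0,0,0,0,0],[0,0,0,0,0,0]]]'|sed -n '2,4p'
```

```text
tool_pos: [427.0, -118.0, 57.8]
wrist_force: [0.4, -0.1, -2.1]
tool_pos: [427.5, -118.8, 23.2]
tool_rot: [0.994, 0.107, 0.0, 0.0]
wrist_force: [-0.1, 0.2, -2.1]
```

```bash
python3 -m jog '[[[0,0,1,0,0,0],[0,0,0,0,0,0],[0,0,0,0,0,0]]]'|sed -n '2p;4p'
python3 -m jog '[[[0,0,0.7,0,0,0],[0,0,0,0,0,0],[0,0,0,0,0,0]]]'|sed -n '2p;4p'
python3 -m jog '[[[0,0,0,0,0,0],[0,0,0,0,0,0],[0,0,0,0,0,0],[0,0,0,0,0,0],[0,0,0,0,0,0]]]' 0.5|sed -n '2p;4,5p'
python3 -m jog '[[[0,0,-10,0,0,0],[0,0,-25,0,0,0],[0,0,-40,0,0,0],[0,0,-40,0,0,0],[0,0,-20,0,0,0],[0,0,0,0,0,0],[0,0,0,0,0,0]]]' 1|sed -n '2p;4p'
python3 - <<'E'
from pl import *
s=st();c=env.camera("scene");save(c,"s5.png");cv2.imwrite("pics/s5c.png",cv2.resize(c["image"][120:280,220:420,::-1],None,fx=4,fy=3.7,interpolation=2))
E
```

```text
tool_pos: [427.3, -118.8, 22.0]
wrist_force: [0.5, 0.2, -1.1]
tool_pos: [427.4, -118.8, 21.9]
wrist_force: [-2.8, 1.1, 6.7]
tool_pos: [427.3, -118.7, 21.2]
wrist_force: [-0.5, -0.3, 0.8]
width: 41.4
tool_pos: [427.2, -118.8, 156.4]
wrist_force: [0.4, -0.1, -0.6]
t 25.9 pos [ 427.2 -118.8  156.4] F [ 0.4 -0.1 -0.6] w 85.3 g 0.0
[[0.977, 0.212, 0.0], [0.212, -0.977, -0.002], [-0.0, 0.002, -1.0]] j [ 1.24 -0.06 -0.98  2.01 -0.06  1.17 -1.08]
```

View pics/s5c.png

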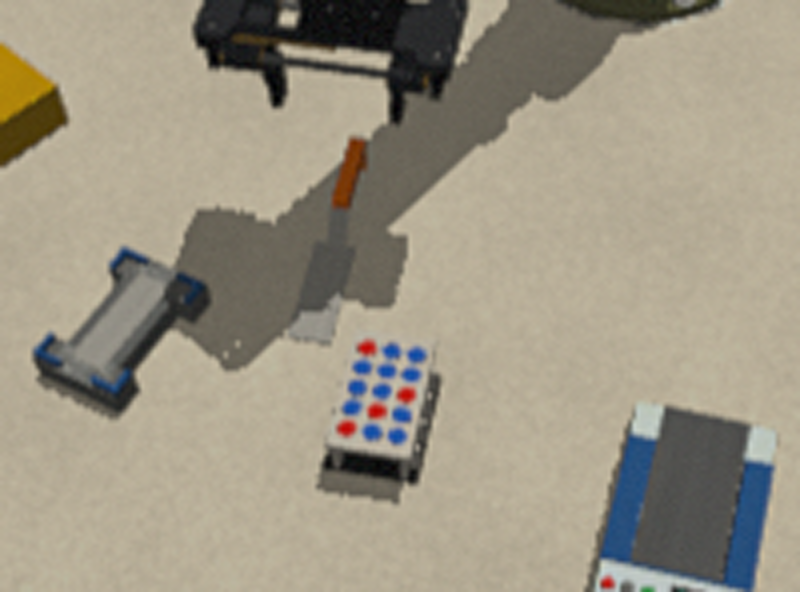

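The lifter lies flat on the bench, from (355,145) to (315,335). The plate sits squarely on the rack at (380,395). Next I measure the plate and the nest from above.

```bash
python3 -m jog '[[[10,-5,0,0,0,0],[25,-12,0,0,0,0],[30,-15,0,0,0,0],[30,-15,0,0,0,0],[30,-15,0,0,0,0],[20,-10,0,0,0,0],[8,-5,0,0,0,0],[0,0,0,0,0,0],[0,0,0,0,0,0]]]'|sed -n '2p;4p'
python3 - <<'E'
from pl import *
s=st();Rm=R.from_quat(s["tool_rot"]).as_matrix();c=env.camera("wrist");save(c,"w10.png");W=world(c,s);t=env.trace("plate","wrist")
m=t[0]["pixels"]&(abs(W[...,2]-60)<5);r=cv2.minAreaRect(W[m][:,:2].astype(np.float32));print(t[0]["score"],r,np.median(W[m][:,2]))
d=np.array([*r[0],0])-[s["tool_pos"][0],s["tool_pos"][1],0];print("tool delta",Rm.T@d, "tool yaw",np.degrees(np.arctan2(Rm[1,0],Rm[0,0])))
print(c["fx"],c["cx"],c["cy"])
E
```

```text
tool_pos: [559.3, -11.4, 155.3]
wrist_force: [-0.4, 0.2, 0.3]
t 26.85 pos [559.3 -11.4 155.3] F [-0.4  0.2  0.3] w 86.9 g 0.0
[[0.977, 0.212, -0.002], [0.212, -0.977, -0.001], [-0.002, 0.0, -1.0]] j [ 0.87  0.35 -1.06  1.75  0.32  1.24 -1.63]
0.65 ((620.0833129882812, 1.2905006408691406), (110.36361694335938, 64.29757690429688), 12.461048126220703) 60.58348940970319
tool delta [62.08683208  0.43997517 -0.14082119] tool yaw 12.245216721820809
281.44197933471304 319.61010601792174 198.1619061169407
```

```bash
python3 -m jog '[[[15,0.4,0,0,0,0],[25,0,0,0,0,0],[17,0,10,0,0,0],[5,0,20,0,0,0],[0,0,25,0,0,0],[0,0,20,0,0,0],[0,0,12,0,0,0],[0,0,7,0,0,0],[0,0,0,0,0,0],[0,0,0,0,0,0]]]'|sed -n '2p;4p'
```

```text
tool_pos: [621.5, 1.7, 62.9]
wrist_force: [-0.1, -0.5, 0.5]
```

```bash
python3 -m jog '[[[0,0,4,0,0,0],[0,0,3.5,0,0,0],[0,0,0,0,0,0],[0,0,0,0,0,0]]]'|sed -n '2p;4p'
```

```text
tool_pos: [621.1, 1.8, 54.7]
wrist_force: [0.5, 0.0, 0.7]
```

```bash
python3 -m jog '[[[0,0,1.5,0,0,0],[0,0,0,0,0,0],[0,0,0,0,0,0]]]'|sed -n '2p;4p'
python3 -m jog '[[[0,0,0,0,0,0],[0,0,0,0,0,0],[0,0,0,0,0,0],[0,0,0,0,0,0],[0,0,0,0,0,0]]]' 0|sed -n '2p;4,6p'
python3 -m jog '[[[0,0,-3,0,0,0],[0,0,-6,0,0,0],[0,0,-8,0,0,0],[0,0,-10,0,0,0],[0,0,-8,0,0,0],[0,0,-5,0,0,0],[0,0,0,0,0,0],[0,0,0,0,0,0]]]'|sed -n '2p;4,6p'
python3 - <<'E'
from pl import *
s=st();Rm=R.from_quat(s["tool_rot"]).as_matrix();c=env.camera("wrist");save(c,"w11.png");W=world(c,s);T=(W-s["tool_pos"])@Rm;t=env.trace("plate","wrist")
if t:
    m=t[0]["pixels"]&(abs(W[...,2]-100)<8);p=T[m];print(t[0]["score"],m.sum(),"tool x",np.percentile(p[:,0],[.3,99.7]),"y",np.percentile(p[:,1],[.3,99.7]),np.linalg.lstsq(np.c_[p[:,:2],np.ones(len(p))],p[:,2],rcond=None)[0])
E
```

```text
tool_pos: [621.2, 1.8, 53.2]
wrist_force: [0.9, 0.2, -0.2]
tool_pos: [621.2, 1.8, 53.1]
wrist_force: [0.5, 0.7, -0.3]
width: 63.3
grip_force: 30.0
tool_pos: [621.0, 1.7, 93.1]
wrist_force: [-0.7, 0.2, -2.4]
width: 63.6
grip_force: 30.0
t 29.95 pos [621.    1.7  93.1] F [-0.7  0.2 -2.4] w 63.6 g 30.0
[[0.977, 0.212, -0.0], [0.212, -0.977, -0.001], [-0.0, 0.001, -1.0]] j [ 0.69  0.55 -0.96  1.66  0.48  1.19 -1.74]
0.6 14428 tool x [-37.80396872  54.05854622] y [-31.17583982  32.51564752] [ 4.92071722e-03  1.49462869e-03 -7.43073060e+00]
```

View pics/w11.png

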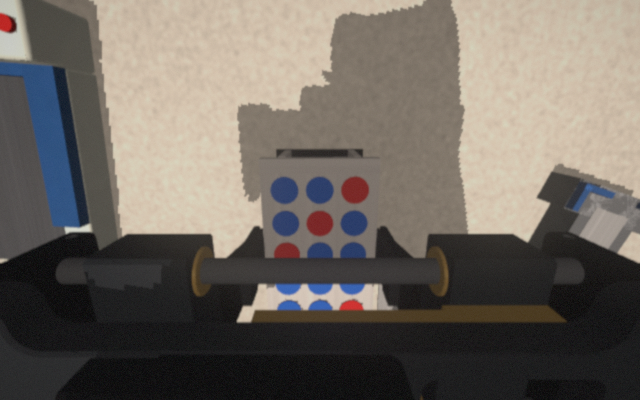

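The plate is held level between the fingers, centred at columns 262–378, with the rack visible beneath it. I'll turn to the nest's yaw, move short of it, and measure it from there.

```bash
python3 -m jog '[[[0,0,-10,0,0,0.4],[0,0,-20,0,0,0.6],[0,0,-22,0,0,0.6],[0,0,-22,0,0,0.6],[0,0,-15,0,0,0.5],[0,0,-8,0,0,0.4],[-2,8,0,0,0,0],[-5,16,0,0,0,0],[-8,24,0,0,0,0],[-8,28,0,0,0,0]]]'|sed -n '2p;4,6p'
python3 -m jog '[[[-8,28,0,0,0,0],[-8,28,0,0,0,0],[-8,28,0,0,0,0],[-8,26,0,0,0,0],[-6,20,0,0,0,0],[-4,12,0,0,0,0],[-2,6,0,0,0,0],[0,0,0,0,0,0],[0,0,0,0,0,0]]]'|sed -n '2p;4,6p'
cat > nest.py <<'E'
from h import *
import sys
s=st();Rm=R.from_quat(s["tool_rot"]).as_matrix();c=env.camera("wrist");save(c,sys.argv[1]);W=world(c,s)
m=(abs(W[...,0]-623)<90)&(abs(W[...,1]+224)<75)
for lo,hi in((24,45),(34,45)):
    k=m&(W[...,2]>lo)&(W[...,2]<hi);k=cv2.morphologyEx(k.astype(np.uint8),cv2.MORPH_OPEN,np.ones((3,3)))>0
    r=cv2.minAreaRect(W[k][:,:2].astype(np.float32));print(lo,k.sum(),r,np.median(W[k][:,2]))
print("tool yaw",np.degrees(np.arctan2(Rm[1,0],Rm[0,0])))
for q in("nest","nest_floor"): print(q,[(round(a["score"],2),np.round(a["location"],1)) for a in env.pinpoint(q,"wrist")[:1]])
E
python3 nest.py w12.png
```

```text
tool_pos: [588.7, -71.4, 189.0]
wrist_force: [0.4, -0.5, -0.6]
width: 63.3
grip_force: 30.0
tool_pos: [530.2, -212.0, 190.2]
wrist_force: [-0.4, 0.5, -2.2]
width: 64.0
grip_force: 30.0
t 31.95 pos [ 530.2 -212.   190.2] F [-0.4  0.5 -2.2] w 64.0 g 30.0
[[0.994, -0.109, 0.0], [-0.109, -0.994, 0.0], [0.0, -0.0, -1.0]] j [ 1.12  0.3  -0.93  1.68  0.24  1.29 -1.53]
24 7579 ((626.2515258789062, -226.77835083007812), (79.94988250732422, 126.2657699584961), 83.82752227783203) 30.593620360419095
34 849 ((625.1267700195312, -227.1615753173828), (79.93094635009766, 123.47465515136719), 84.3267822265625) 37.24289106961203
tool yaw -6.254411848813308
nest [(0.6, array([ 623.8, -224.7,    1.4]))]
nest_floor [(0.9, array([ 625.3, -225.9,   28.1]))]
```

View pics/w12.png

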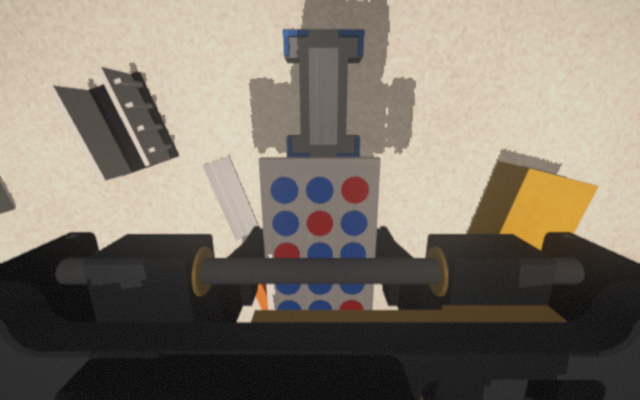

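Wrist view: the nest spans columns 284–364 and rows 30–155, ahead of the held plate. It's centred near column 323 and parallel to the tool. I'll move over it and hover before checking again.

```bash
python3 -m jog '[[[5,0.5,0,0,0,0],[12,0.5,0,0,0,0],[18,0.5,5,0,0,0],[20,0.9,12,0,0,0],[18,0.5,20,0,0,0],[12,0.5,25,0,0,0],[8,0.5,25,0,0,0],[3,0,20,0,0,0],[0,0,14,0,0,0],[0,0,8,0,0,0]]]'|sed -n '2p;4,6p'
python3 -m jog '[[[0,0,0,0,0,0],[0,0,0,0,0,0]]]'|sed -n '2p;4,6p'
python3 - <<'E'
from h import *
s=st();Rm=R.from_quat(s["tool_rot"]).as_matrix();c=env.camera("wrist");save(c,"w13.png");W=world(c,s);T=(W-s["tool_pos"])@Rm;im=c["image"].astype(int)
t=env.trace("plate","wrist");zp=s["tool_pos"][2]+7
m=t[0]["pixels"]&(abs(W[...,2]-zp)<5);p=T[m];print("plate x max",np.percentile(p[:,0],[99,99.9]),"y",np.percentile(p[:,1],[.3,99.7]))
g=(W[...,2]>33)&(W[...,2]<42)&(T[...,0]>30)&(T[...,0]<90)&(abs(T[...,1])<60);g=cv2.morphologyEx(g.astype(np.uint8),cv2.MORPH_OPEN,np.ones((2,2)))>0
q=T[g];print("guides",len(q),"x",np.percentile(q[:,0],[.5,99.5]),"y",np.percentile(q[:,1],[.5,99.5]),cv2.minAreaRect(q[:,:2].astype(np.float32)))
b=(W[...,2]>26)&(W[...,2]<42)&(T[...,0]>40)&(T[...,0]<90)&(abs(T[...,1])<60);q=T[b];print("base",len(q),"x max",np.percentile(q[:,0],99.7),"y",np.percentile(q[:,1],[.3,99.7]))
cv2.imwrite("pics/w13c.png",cv2.resize(c["image"][90:290,190:450,::-1],None,fx=3,fy=3,interpolation=2))
E
```

```text
tool_pos: [624.2, -227.6, 59.6]
wrist_force: [0.5, -0.3, -1.8]
width: 63.5
grip_force: 30.0
tool_pos: [625.1, -228.2, 62.3]
wrist_force: [0.2, 0.1, -1.5]
width: 63.6
grip_force: 30.0
t 33.3 pos [ 625.1 -228.2   62.3] F [ 0.2  0.1 -1.5] w 63.6 g 30.0
[[0.994, -0.111, 0.001], [-0.111, -0.994, -0.001], [0.001, 0.001, -1.0]] j [ 0.9   0.62 -0.81  1.57  0.47  1.16 -1.69]
plate x max [54.06206565 54.40014257] y [-31.06831486  32.5784974 ]
guides 941 x [nan nan] y [nan nan] ((46.72939682006836, -1.2830810546875), (98.46439361572266, 15.503796577453613), 80.32850646972656)
base 2814 x max 63.99901620265231 y [-41.44468362  37.98439729]
```

View pics/w13c.png

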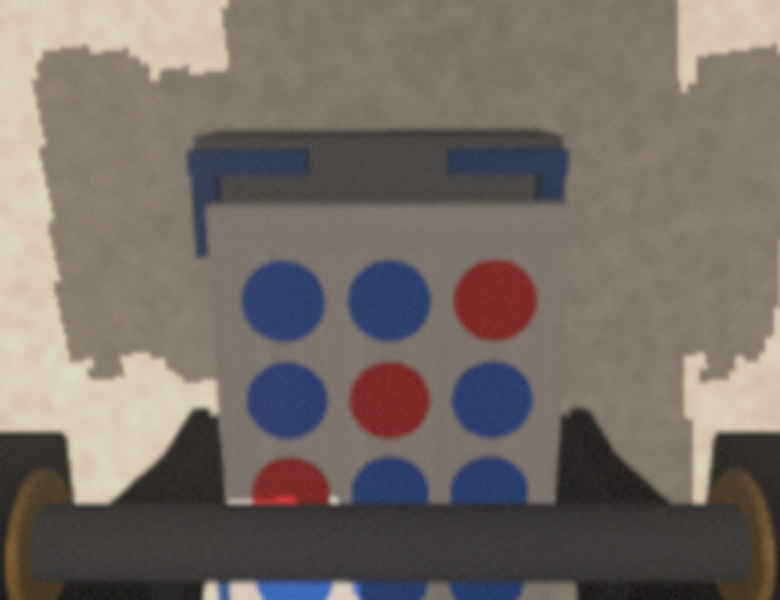

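The view shows the guides centred at crop column 378 and the plate at 387, so the plate sits about 2.3 mm too far along tool +y. Fore-and-aft position and angle are fine. I'll correct that and descend.

```bash
python3 -m jog '[[[-0.2,-2.3,0,0,0,0],[0,0,5,0,0,0],[0,0,6,0,0,0],[0,0,4,0,0,0],[0,0,2,0,0,0],[0,0,0,0,0,0],[0,0,0,0,0,0]]]'|sed -n '2p;4,6p'
python3 - <<'E'
from h import *
s=st();Rm=R.from_quat(s["tool_rot"]).as_matrix();c=env.camera("wrist");save(c,"w14.png");W=world(c,s);T=(W-s["tool_pos"])@Rm
t=env.trace("plate","wrist");zp=s["tool_pos"][2]+7
m=t[0]["pixels"]&(abs(W[...,2]-zp)<5);p=T[m];print("plate x max",np.percentile(p[:,0],[99,99.9]),"y",np.percentile(p[:,1],[.3,99.7]))
b=(W[...,2]>26)&(W[...,2]<41)&(T[...,0]>56)&(T[...,0]<90)&(abs(T[...,1])<60);q=T[b];print("base",len(q),"x max",np.percentile(q[:,0],99.7),"y",np.percentile(q[:,1],[.3,99.7]))
E
```

```text
tool_pos: [624.8, -225.6, 44.2]
wrist_force: [0.1, 0.3, -1.6]
width: 63.5
grip_force: 30.0
t 34.1 pos [ 624.8 -225.6   44.2] F [ 0.1  0.3 -1.6] w 63.5 g 30.0
[[0.994, -0.111, 0.0], [-0.111, -0.994, -0.0], [0.0, 0.0, -1.0]] j [ 0.89  0.63 -0.8   1.58  0.49  1.13 -1.7 ]
plate x max [54.06061522 54.3918121 ] y [-31.07416547  32.5338806 ]
base 2123 x max 64.59088523855671 y [-38.89022193  40.51744929]
```

```bash
python3 -m jog '[[[0,0,3,0,0,0],[0,0,3,0,0,0],[0,0,2,0,0,0],[0,0,0,0,0,0],[0,0,0,0,0,0]]]'|sed -n '2p;4,6p'
python3 -m jog '[[[0,0,1,0,0,0],[0,0,1,0,0,0],[0,0,0.5,0,0,0],[0,0,0,0,0,0],[0,0,0,0,0,0]]]'|sed -n '2p;4,6p'
python3 -m jog '[[[0,0,0.5,0,0,0],[0,0,0,0,0,0],[0,0,0,0,0,0]]]'|sed -n '2p;4,6p'
```

```text
tool_pos: [624.7, -225.6, 36.2]
wrist_force: [-0.0, -0.4, -1.6]
width: 63.6
grip_force: 30.0
tool_pos: [624.8, -225.6, 33.8]
wrist_force: [-0.3, -0.5, -1.4]
width: 63.7
grip_force: 30.0
tool_pos: [624.8, -225.6, 33.3]
wrist_force: [-0.6, -0.0, -2.6]
width: 63.5
grip_force: 30.0
```

```bash
python3 -m jog '[[[0,0,0.5,0,0,0],[0,0,0,0,0,0],[0,0,0,0,0,0]]]'|sed -n '2p;4p'
python3 -m jog '[[[0,0,0.4,0,0,0],[0,0,0,0,0,0],[0,0,0,0,0,0]]]'|sed -n '2p;4p'
```

```text
tool_pos: [624.8, -225.6, 33.2]
wrist_force: [-1.3, 0.3, 1.6]
tool_pos: [624.8, -225.7, 33.2]
wrist_force: [-2.9, 0.3, 6.0]
```

```bash
python3 -m jog '[[[0,0,0,0,0,0],[0,0,0,0,0,0],[0,0,0,0,0,0],[0,0,0,0,0,0],[0,0,0,0,0,0]]]' 1|sed -n '2p;4,6p'
python3 -m jog '[[[0,0,-5,0,0,0],[0,0,-15,0,0,0],[0,0,-30,0,0,0],[0,0,-40,0,0,0],[-20,0,-30,0,0,0],[-30,0,-10,0,0,0],[-20,0,0,0,0,0],[0,0,0,0,0,0],[0,0,0,0,0,0]]]'|sed -n '2p;4p'
python3 - <<'E'
from h import *
s=st();c=env.camera("wrist");save(c,"w15.png");W=world(c,s);t=env.trace("plate","wrist")
m=t[0]["pixels"]&(abs(W[...,2]-40)<6);p=W[m];r=cv2.minAreaRect(p[:,:2].astype(np.float32));print(r)
print(np.linalg.lstsq(np.c_[p[:,:2]-p[:,:2].mean(0),np.ones(len(p))],p[:,2],rcond=None)[0])
cv2.imwrite("pics/w15c.png",cv2.resize(c["image"][:240,200:440,::-1],None,fx=2.5,fy=2.5,interpolation=2))
E
```

```text
tool_pos: [624.8, -225.6, 32.2]
wrist_force: [0.1, -0.3, -0.3]
width: 85.9
grip_force: 0.0
tool_pos: [555.7, -218.3, 163.5]
wrist_force: [0.4, -0.1, -0.0]
t 37.5 pos [ 555.7 -218.3  163.5] F [ 0.4 -0.1 -0. ] w 86.6 g 0.0
[[0.994, -0.111, 0.002], [-0.111, -0.994, -0.002], [0.002, 0.002, -1.0]] j [ 1.07  0.38 -0.91  1.65  0.31  1.26 -1.59]
((623.9017944335938, -226.3430938720703), (64.06232452392578, 110.19385528564453), 83.8459243774414)
[-2.10175626e-04 -4.03023994e-04  4.06011190e+01]
```

View pics/w15c.png

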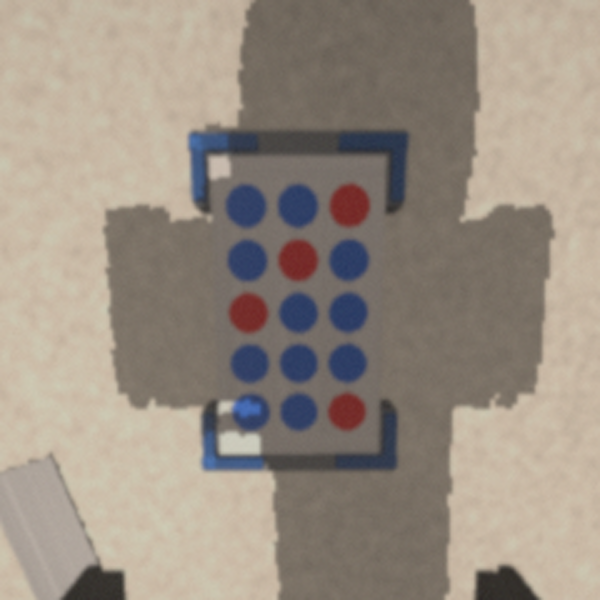

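The plate lies flat (slope about 0, top at 40.6 mm) inside all four blue guides, centred at crop pixel (299,305). The gripper is clear, so I'm handing in.

```bash
python3 -c "
from rig import env
print(env.job_done())"
```

```text
the job is handed in; nothing more can be done
None
```

The plate is flat in the nest inside its four guides, the lifter lies flat on the bench, the bystanders were left alone, and the job was handed in at about 38 s.

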